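Swap the open tray of a two-bay sample rack

TASK

Only one tray of the low grey rack may be out at a time. First push the open tray, the one with the flat petri dish, fully home; then hook a fingertip behind the blue lip of the closed tray, the one with the white sample pot, and draw it out to its stop. Do not pinch the lips; keep pot and dish standing untouched in their trays, leave the things around the rack alone, and finish with the hand clear.

Things in the scene. Friction and masses are not known exactly. Their poses are not given: they have to be found in the camera images.
- frame: low open-topped grey rack frame fixed to the worktop, 236 mm wide (y), 150 mm deep (x), 34 mm high, with two tray bays side by side, centred 55 mm left and right of its middle; which tray is in which bay varies. Origin: middle of its front edge, on the worktop; x points into the rack, so trays are drawn out along -x.
- pot_tray (a joint): how far the tray with the sample pot is drawn out, m: 0 fully home (its start), 0.100 at its stop. a white drawer tray 203 mm long, 98 mm wide, floor top 12 mm and side walls 28 mm above the worktop; slides with about 2 N friction and stays where left
- dish_tray (a joint): the same for the tray with the petri dish: starts 0.045 to 0.090 out; 0 is fully home, against a stop
- pot_lip: the rear half (6 mm) of the blue upright pull plate at the front end of the pot's tray, 98 mm wide, reaching down 26 mm from its top edge; origin: middle of the top edge, 38 mm above the worktop, moving with the tray; axes as the frame's. Its rear face, the one to hook, is 5 mm behind the origin (+x), the outer front face of the whole plate 5 mm before it (-x)
- pot_front: the outer half (4 mm) of the same blue plate; same origin and axes
- pot_pocket (a point): centre of the empty finger pocket between the blue lip and a cross wall (30 mm high above the worktop) in the pot's tray, on the tray floor, 12 mm above the worktop; the pocket is 48 mm along x, 92 mm along y, open above; 29 mm behind the lip's origin; moves with the tray
- dish_lip: the same rear half of the blue pull plate, on the dish's tray
- dish_front: outer half of the blue pull plate of the dish's tray, the face to push on; same origin (middle of the top edge) and axes, outer face 5 mm before it
- pot_bed (a point): middle of the load bed (134 x 92 mm, floor top 12 mm above the worktop) behind the cross wall of the pot's tray; moves with the tray
- dish_bed (a point): the same point in the dish's tray
- pot_mid (a point): centre of the low white sample pot with lid, 44 mm across, 38 mm high, standing loose on the bed of its tray
- dish_mid (a point): centre of the clear petri dish, 60 mm across, 14 mm high, lying loose on the bed of its tray
- tall_pot_mid (a point): centre of a taller white sample pot, 44 mm across, 58 mm high, standing on the worktop left of the rack: bystander
- stamp_mid (a point): centre of a wooden-handled rubber stamp, 23 x 34 mm, 57 mm high, standing right of the rack: bystander
- marker_mid (a point): centre of a blue marker pen, 150 mm long, 15 mm thick, lying at the front right of the rack: bystander
Things that resemble listed ones, but are neither listed nor needed, are in the scene too. There is more than one size of the part that bears dish_mid; the job needs the largest. What is shaped like the part that bears pot_mid but yellow is not meant.

How it is judged:
By the outcome, as a careful person would: the job done as asked, in the order asked, and still so for the second after the job is handed in, with the robot touching nothing.
It also fails if it takes over 43 s, if anything falls off the work surface, if the arm or the gripper's body presses on something with over 40 N, if the wrist force passes 120 N, or if a joint passes its speed limit or range.

ROBOT

A 7-joint arm with a two-finger parallel gripper is mounted at the origin on a cart in front of the work surface, level with it; the furniture and walls round the work are solid. World frame = base frame: x ahead of the robot, y to its left, z up, the work surface at z = 0. Lengths are in m, angles in rad, forces in N, time in s.
With the tool pointing down it reaches from about 0.4 to 0.85 m from the base axis. Payload 10.4 kg.
Tool frame: the origin (TCP) lies midway between the tips of the shut fingers; the grasp point (between the pads) lies 19 mm behind it; z points along the fingers, y is the line along which they close (so a half turn about z gives the same grasp; the last joint's range is limited). The gripper opens to 85 mm and grips with 20 to 120 N. Pads are 22 mm wide; open, the fingers measure 114 mm over their backs; the gripper's body (76 mm by 85 mm) begins 54 mm behind the grasp point. The pads swing forward as they close: fully open they stand 13 mm farther back than shut.
Start: joints at [-1.241, 0.332, -0.065, 1.46, 0.022, 1.35, -0.088], TCP at [0.216, 0.587, 0.231] pointing down, gripper open.
Joint ranges: [-2.6, 2.6], [-0.5, 2.12], [-1.47, 1.34], [0.16, 2.42], [-1.27, 4.41], [0.06, 2.06], [-2.6, 2.6]. Speed limits (rad/s): [2.22, 2.22, 2.79, 2.79, 3.14, 3.14, 3.14].

INTERFACE

Orientations are given as a unit quaternion [x, y, z, w].
In Python, from workcell import monitor, eyes, manip gives the robot as it stands.
- The arm moves only by the tool send_rows, never from a script. Its arguments are lists of equal length, an entry for each row: "offset": the shift along the tool's x, y, z in mm, a list of three; "roll": the turn about the tool's z in rad. In form: {"offset": [[tx, ty, tz], ...], "roll": [roll, ...]}. A call has exactly 5 rows; each row is the pose to reach, as a shift and turn from the pose commanded when the call began, along the tool's axes at that moment; what a row does not reach only later rows make up. A row lasts 1/12 s, in which the tool goes at most 41.7 mm and 7.16 degrees, less where a joint would pass 70% of its speed; a pose out of reach is approached as far as the arm can. A call with a gripper value outside its range is refused whole. "jaw" is the opening, from 0 (shut) to 1 (fully open), set as the call begins (left out, the last holds). The fingers move at their own pace and stop on an object; "newtons" is the grip in N (left out, the last holds). Time passes only in rows, so rows that repeat a pose let the fingers close, or fill a call up. It gives the time, the measured TCP pose, the force and the opening at its end, in the units of the state.
- monitor.get_obs(): the state, without advancing time (a new reading comes with each control period).
- eyes.camera(name): name is "side" or "top" or "wrist"; returns (picture, depth): 384x512x3 uint8, blue, green, red; 384x512 float32, m along the optical axis (not along the pixel's ray), 0 where there is no reading.
- eyes.camera_params(name): a dict with "fovy" (degrees; the focal length in pixels is half the picture's height over the tangent of half this angle, whatever the lens; pixels are square), "cx", "cy" (the principal point, pixels), "R" (3x3) and "t" (3): a world point X has camera coordinates R X + t. Camera axes: x right, y down, z forward; pixel columns grow to the right and rows downward; lengths in m; the calibration is good to about 2 mm. A picture is of the moment at which its call begins: read the wrist's pose just before it. camera_params takes no time and is no camera call; for the wrist camera it gives the pose at the moment of the call.
- manip.hand_in(): hands the job in, once; it reports no verdict.
The state is a dict: "clock": time; "joint_pos": joint angles; "joint_velocities": joint speeds; "tau": joint torques, N m; "position": TCP position; "ee_rot": TCP orientation; "ft_force": force on the tool from outside, world axes, zero at the start; "torque": the same for the moment, N m; "grip_width": opening from 0.0 (shut) to 1.0 (fully open).
Only numpy, scipy, OpenCV 4.12 (cv2) and the standard library are available. Lean on these libraries where they do the work, as an engineer would, in place of code of your own. Each camera call takes 0.05 s, during which the arm holds its last target. There are 200 camera calls.

## Working session

There is one attempt and no reset: what is moved stays moved. The work goes in short steps, Python scripts to look and compute and a tool call to move; the robot and the scene stay as the last step left them, time stands still between calls to the robot, and variables do not carry over. Pictures are saved under pics/ and viewed, on a budget of 10 in all, crops included, one or two more only if the job needs it, and the job is handed in when it is done.

Besides the shell and the picture viewer there is one more tool, called by a JSON object that holds its "method" and its "body". send_rows: Moves the arm, as the interface text tells. Its arguments: {"type":"object","properties":{"offset":{"type":"array"},"roll":{"type":"array"},"jaw":{"type":"number"},"newtons":{"type":"number"}},"required":["offset","roll"]}

```bash
mkdir -p pics; cat > h.py <<'E'
import numpy as np, cv2
from workcell import monitor, eyes, manip
def grab(n):
    P=eyes.camera_params(n); im,d=eyes.camera(n); np.savez(f'{n}.npz',im=im,d=d,**{k:np.array(v) for k,v in P.items()}); return im,d,P
def pt(n,u,v):
    z=np.load(n+'.npz'); f=192/np.tan(np.radians(float(z['fovy']))/2); d=z['d'][int(v),int(u)]
    return z['R'].T@(np.array([(u-z['cx'])/f*d,(v-z['cy'])/f*d,d])-z['t'])
def cloud(n):
    z=np.load(n+'.npz'); f=192/np.tan(np.radians(float(z['fovy']))/2); d=z['d']; v,u=np.mgrid[:384,:512]
    c=np.stack([(u-z['cx'])/f*d,(v-z['cy'])/f*d,d],-1)
    return (c-z['t'])@z['R'], z['im'], d
E
python3 - <<'E'
from h import *
o=monitor.get_obs(); print({k:np.round(v,4) for k,v in o.items()})
for n in('top','side'):
    im,d,P=grab(n); print(n,P); cv2.imwrite(f'pics/{n}0.png',cv2.resize(im,(768,576),interpolation=2))
E
```

```text
{'clock': np.float64(0.0), 'joint_pos': array([-1.2406,  0.3329, -0.0647,  1.461 ,  0.0216,  1.3499, -0.0885]), 'joint_velocities': array([-0.0014, -0.0002,  0.0007, -0.0013,  0.0007,  0.0001,  0.    ]), 'tau': array([ 1.00000e-04, -6.25445e+01,  4.94000e-02, -3.91596e+01,
        1.62000e-02,  9.70000e-03,  1.00000e-04]), 'position': array([0.2158, 0.5861, 0.2305]), 'ee_rot': array([ 1.755e-01,  9.845e-01, -7.000e-04, -1.000e-04]), 'ft_force': array([-0.2981, -0.4449, -0.0615]), 'torque': array([-0.0672,  0.0286, -0.0137]), 'grip_width': np.float64(1.0016)}
top {'fovy': 51.3029858026955, 'cx': 256.4045321090955, 'cy': 197.70882024871517, 'R': array([[-0.00387689, -0.9999063 , -0.01312855],
       [-0.98886977,  0.00578612, -0.14867108],
       [ 0.14873311,  0.01240604, -0.98879955]]), 't': array([0.15884024, 0.59828574, 0.8704812 ])}
side {'fovy': 52.89385461796272, 'cx': 259.725159245825, 'cy': 192.54685808546287, 'R': array([[ 0.90410132, -0.42712757, -0.0127612 ],
       [-0.2436615 , -0.49076579, -0.83652735],
       [ 0.35104113,  0.75941489, -0.54777654]]), 't': array([-0.45298965,  0.29140426,  0.67654861])}
```

View pics/top0.png

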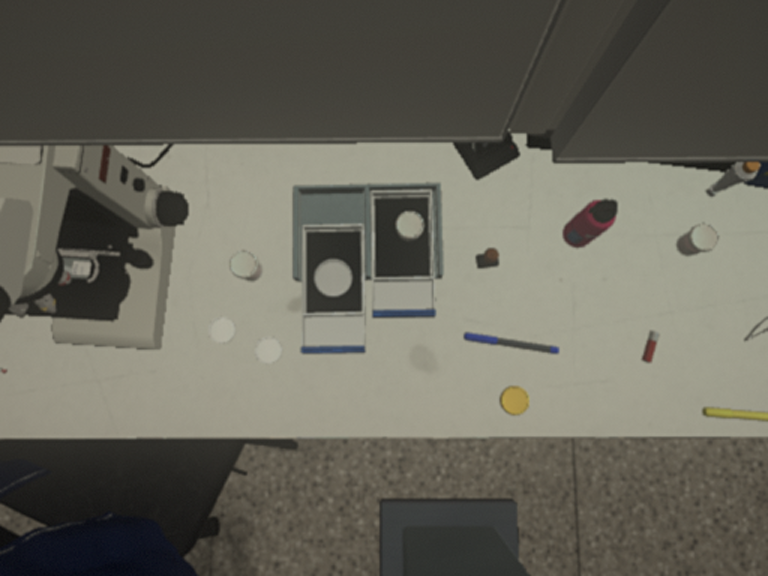

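View pics/side0.png

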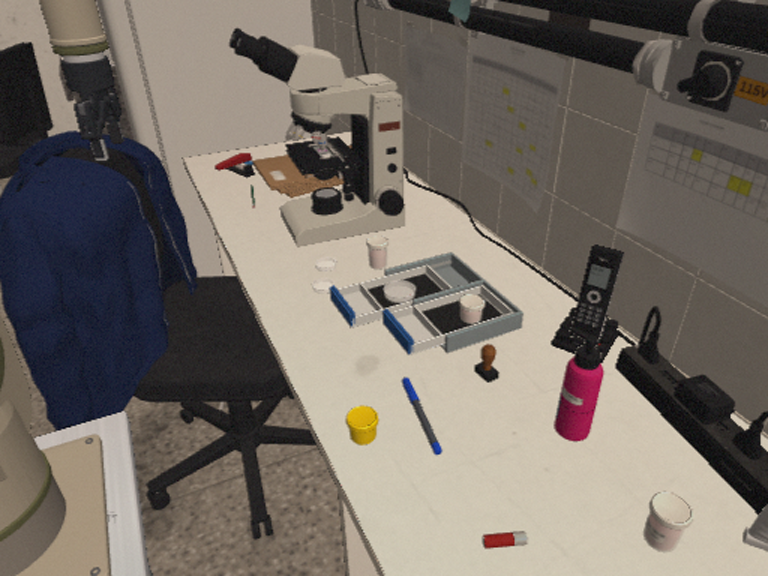

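The top view shows the dish tray in the left bay with its lip at about (333,349) in the 768-wide picture, and the pot tray on the right with its lip at (404,313). Bystanders are the tall pot (243,264), the stamp (488,257) and the marker (510,343). There are overhead cabinets behind the rack.

```bash
python3 - <<'E'
from h import *
for n in('top','side'):
    X,im,d=cloud(n)
    b,g,r=[im[...,i].astype(int) for i in range(3)]
    m=(b>r+40)&(b>g+25)&(d>0)&(X[...,2]>0.0)&(X[...,2]<.06)&(X[...,0]>.3)&(X[...,0]<.8)
    k,l,s,c=cv2.connectedComponentsWithStats(m.astype(np.uint8))
    for i in range(1,k):
        if s[i,4]<30: continue
        p=X[l==i]; print(n,s[i],'lo',p.min(0).round(4),'hi',p.max(0).round(4))
        t=p[p[:,2]>.033]
        if len(t)>10:
            print('   top pts',len(t),t.mean(0).round(4)); 
            A=np.polyfit(t[:,1],t[:,0],1); print('   slope dx/dy',A[0].round(4))
for q in [(333,349),(404,313),(410,225),(333,278),(243,264),(488,257),(404,297),(403,278),(442,230),(640,30),(400,60),(400,135),(295,350)]:
    print(q,pt('top',q[0]/1.5,q[1]/1.5).round(4))
E
```

```text
top [310 223  22   6  72] lo [ 0.5311 -0.0179  0.0091] hi [0.5434 0.0308 0.0184]
side [220 190  17  27  92] lo [0.5127 0.1841 0.0156] hi [0.5227 0.282  0.043 ]
   top pts 82 [0.5176 0.2278 0.0382]
   slope dx/dy -0.0157
side [256 206  20  30 112] lo [0.5687 0.0756 0.0153] hi [0.5783 0.1723 0.0422]
   top pts 99 [0.5733 0.1193 0.0386]
   slope dx/dy -0.0157
side [269 252  11  16  84] lo [ 0.5261 -0.0212  0.001 ] hi [0.5497 0.0362 0.0191]
side [288 294   7   9  40] lo [ 5.121e-01 -1.185e-01  5.000e-04] hi [ 0.5266 -0.1036  0.016 ]
(333, 349) [0.52   0.235  0.0373]
(404, 313) [0.5746 0.1264 0.0372]
(410, 225) [0.7103 0.1161 0.0494]
(333, 278) [0.6322 0.2372 0.0246]
(243, 264) [0.6488 0.3716 0.0574]
(488, 257) [ 0.658  -0.0022  0.0537]
(404, 297) [0.6034 0.1256 0.0108]
(403, 278) [0.6307 0.1273 0.0294]
(442, 230) [0.7048 0.0659 0.039 ]
(640, 30) [0.5966 0.0497 0.74  ]
(400, 60) [0.6078 0.1404 0.7012]
(400, 135) [0.6073 0.1394 0.6212]
(295, 350) [0.521  0.299  0.0006]
```

{"method": "send_rows", "body": {"offset": [[-30,-20,4],[-60,-40,8],[-90,-60,12],[-120,-80,16],[-150,-100,20]], "roll": [-0.075,-0.15,-0.225,-0.3,-0.368], "jaw": 0}}

```text
clock: 0.52
position: [0.3228, 0.4391, 0.2108]
ee_rot: [-0.01, 1.0, -0.0, -0.0]
ft_force: [0.9, -0.4, 0.1]
grip_width: 0.301
```

{"method": "send_rows", "body": {"offset": [[-20,-30,10],[-40,-60,20],[-60,-90,30],[-80,-120,40],[-100,-150,50]], "roll": [0,0,0,0,0]}}

```text
clock: 0.93
position: [0.425, 0.2907, 0.1607]
ee_rot: [-0.008, 1.0, 0.0, -0.0]
ft_force: [1.0, -0.3, 0.3]
grip_width: 0.001
```

{"method": "send_rows", "body": {"offset": [[-12,-20,26],[-24,-40,52],[-34,-52,78],[-38,-55,104],[-38,-55,120]], "roll": [0,0,0,0,0]}}

```text
clock: 1.35
position: [0.4632, 0.2355, 0.0386]
ee_rot: [-0.006, 1.0, -0.001, -0.001]
ft_force: [-0.2, 0.2, 0.2]
grip_width: 0.002
```

```bash
python3 - <<'E'
from h import *
o=monitor.get_obs(); print({k:np.round(o[k],4) for k in('clock','position','ee_rot','ft_force','grip_width')})
im,d,P=grab('side'); cv2.imwrite('pics/side1.png',cv2.resize(im[130:330,170:400],None,fx=3,fy=3,interpolation=2)[:600])
E
```

```text
{'clock': np.float64(1.35), 'position': array([0.4632, 0.2355, 0.0386]), 'ee_rot': array([-0.0062,  1.    , -0.001 , -0.001 ]), 'ft_force': array([-0.1964,  0.2162,  0.1552]), 'grip_width': np.float64(0.0016)}
```

View pics/side1.png

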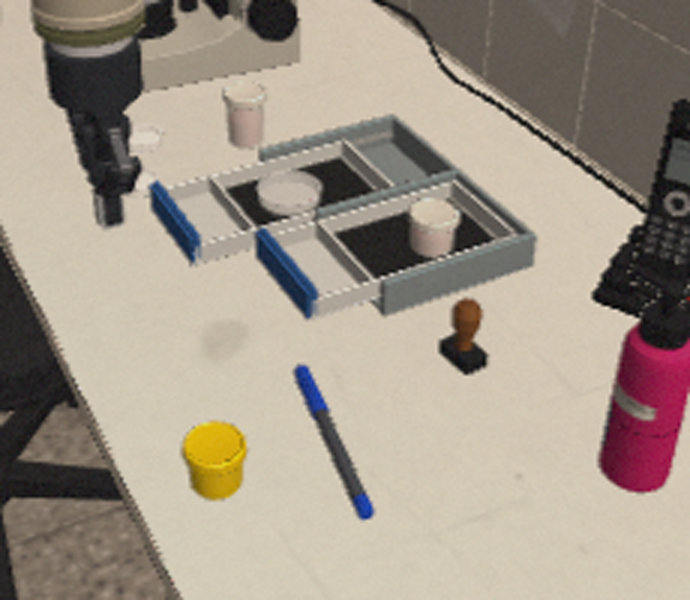

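The shut fingertips are at (108,218) in the crop, just in front of the dish tray's blue lip (175,220), and clear of everything. I'll lower and push.

{"method": "send_rows", "body": {"offset": [[0,0,8],[0,0,16],[-10,0,16],[-20,0,16],[-28,0,16]], "roll": [0,0,0,0,0]}}

```text
clock: 1.82
position: [0.4933, 0.2389, 0.0264]
ee_rot: [-0.008, 1.0, 0.001, 0.001]
ft_force: [-0.7, 0.5, -0.6]
grip_width: 0.001
```

{"method": "send_rows", "body": {"offset": [[-5,0,0],[-10,0,0],[-15,0,0],[-20,0,0],[-25,0,0]], "roll": [0,0,0,0,0]}}

```text
clock: 2.23
position: [0.5163, 0.2389, 0.0253]
ee_rot: [-0.008, 1.0, 0.0, -0.0]
ft_force: [-2.7, -0.5, 2.0]
grip_width: 0.001
```

{"method": "send_rows", "body": {"offset": [[-6,0,0],[-12,0,0],[-18,0,0],[-24,0,0],[-28,0,0]], "roll": [0,0,0,0,0]}}

```text
clock: 2.65
position: [0.545, 0.2392, 0.0252]
ee_rot: [-0.008, 1.0, 0.0, 0.0]
ft_force: [-2.6, 0.5, 1.7]
grip_width: -0.001
```

Contact force is about 2–3 N, which matches the sliding friction. I'll creep on to the stop.

{"method": "send_rows", "body": {"offset": [[-3,0,0],[-6,0,0],[-8,0,0],[-10,0,0],[-10,0,0]], "roll": [0,0,0,0,0]}}

```text
clock: 3.07
position: [0.5547, 0.2393, 0.0253]
ee_rot: [-0.008, 1.0, 0.0, 0.0]
ft_force: [0.1, -0.3, -0.6]
grip_width: 0.003
```

{"method": "send_rows", "body": {"offset": [[-1,0,0],[-2,0,0],[-3,0,0],[-4,0,0],[-4,0,0]], "roll": [0,0,0,0,0]}}

```text
clock: 3.48
position: [0.5584, 0.2394, 0.0253]
ee_rot: [-0.008, 1.0, 0.0, 0.0]
ft_force: [-2.0, -0.9, -0.1]
grip_width: 0.003
```

{"method": "send_rows", "body": {"offset": [[-1,0,0],[-2,0,0],[-3,0,0],[-3,0,0],[-3,0,0]], "roll": [0,0,0,0,0]}}

```text
clock: 3.9
position: [0.5594, 0.2395, 0.0251]
ee_rot: [-0.008, 1.0, -0.0, -0.002]
ft_force: [-10.7, -1.6, 7.1]
grip_width: -0.005
```

At the stop: 10.7 N against about 2 N sliding friction. I'll back off, lift, and move over the pot tray's pocket.

{"method": "send_rows", "body": {"offset": [[8,0,0],[18,0,0],[28,0,-5],[28,0,-40],[28,0,-75]], "roll": [0,0,0,0,0]}}

```text
clock: 4.32
position: [0.5314, 0.2386, 0.1001]
ee_rot: [-0.008, 1.0, -0.001, -0.001]
ft_force: [1.2, 1.0, 0.9]
grip_width: -0.0
```

{"method": "send_rows", "body": {"offset": [[-10,-30,0],[-30,-60,0],[-50,-90,0],[-66,-112,0],[-70,-114,0]], "roll": [0,0,0,0,0]}}

```text
clock: 4.73
position: [0.6075, 0.1196, 0.1012]
ee_rot: [-0.004, 1.0, -0.001, 0.001]
ft_force: [-0.7, -1.2, -0.6]
grip_width: 0.003
```

```bash
python3 - <<'E'
from h import *
o=monitor.get_obs(); print({k:np.round(o[k],4) for k in('clock','position','ee_rot','ft_force','grip_width')})
im,d,P=grab('side'); a=cv2.resize(im[150:300,200:390],None,fx=3,fy=3,interpolation=2)
X,_,d=cloud('side')
b,g,r=[im[...,i].astype(int) for i in range(3)]
m=(b>r+40)&(b>g+25)&(d>0)&(X[...,2]>0.033)&(X[...,2]<.06)&(X[...,0]>.3)&(X[...,0]<.8)
k,l,s,c=cv2.connectedComponentsWithStats(m.astype(np.uint8))
for i in range(1,k):
    if s[i,4]>20: print(s[i],X[l==i].mean(0).round(4),X[l==i].min(0).round(4),X[l==i].max(0).round(4))
cv2.imwrite('pics/s2.png',a)
im,d,P=grab('wrist'); cv2.imwrite('pics/w2.png',im)
E
```

```text
{'clock': np.float64(4.7333), 'position': array([0.6075, 0.1196, 0.1012]), 'ee_rot': array([-0.0041,  1.    , -0.0013,  0.0014]), 'ft_force': array([-0.7496, -1.2357, -0.607 ]), 'grip_width': np.float64(0.0033)}
[239 186  17  20  77] [0.5718 0.2279 0.0384] [0.5669 0.1832 0.0338] [0.5762 0.2806 0.0413]
[255 206  21  24 102] [0.5732 0.1197 0.0386] [0.5678 0.075  0.0337] [0.5782 0.1704 0.0422]
```

View pics/s2.png

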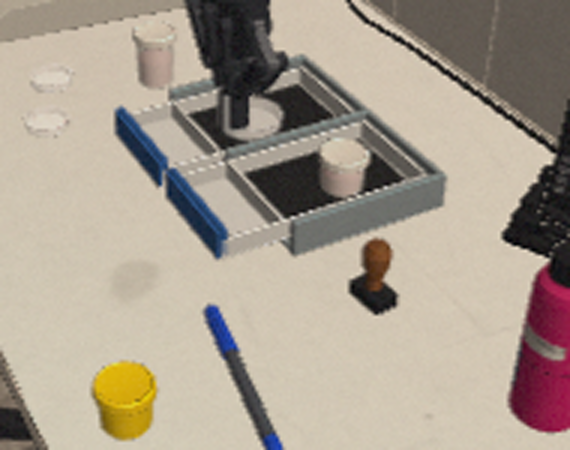

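View pics/w2.png

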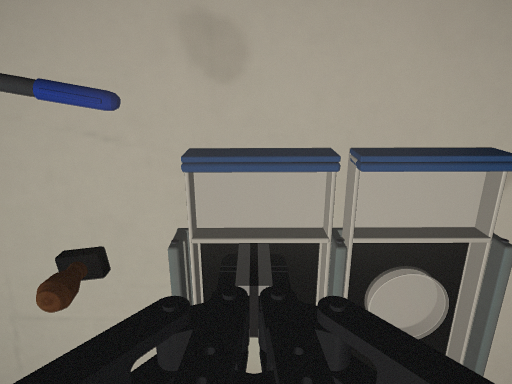

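Both lips are now in line, so the dish tray is home with the dish still in place. I'll locate the pocket precisely from the wrist view: lip at (260,160), cross wall at (260,235).

```bash
python3 - <<'E'
from h import *
for q in [(200,154),(260,154),(325,154),(260,165),(260,235),(210,235),(300,235),(260,200),(186,160),(335,160),(355,160)]: print(q,pt('wrist',*q).round(4))
X,im,d=cloud('wrist')
for v in range(145,250,3): print(v,X[v,215].round(4),X[v,305].round(4))
E
```

```text
(200, 154) [0.5725 0.0894 0.031 ]
(260, 154) [0.5723 0.1268 0.0303]
(325, 154) [0.5716 0.1672 0.0314]
(260, 165) [0.5775 0.1268 0.0379]
(260, 235) [0.6298 0.1279 0.0261]
(210, 235) [0.6304 0.0934 0.0257]
(300, 235) [0.6298 0.1555 0.0256]
(260, 200) [0.6093 0.1278 0.0118]
(186, 160) [0.5752 0.0815 0.0362]
(335, 160) [0.5741 0.1725 0.0366]
(355, 160) [0.5763 0.1877 0.0266]
145 [ 0.5725  0.0955 -0.    ] [5.718e-01 1.592e-01 1.000e-04]
148 [0.5729 0.0964 0.009 ] [0.5718 0.1577 0.0112]
151 [0.5727 0.0976 0.0203] [0.5718 0.1562 0.0216]
154 [0.5724 0.0988 0.0309] [0.5717 0.1548 0.0314]
157 [0.5731 0.0994 0.0367] [0.5725 0.1541 0.0367]
160 [0.5749 0.0993 0.0368] [0.5742 0.1541 0.0373]
163 [0.5768 0.0993 0.0368] [0.5757 0.154  0.0386]
166 [0.5782 0.0994 0.0386] [0.5779 0.1543 0.0374]
169 [0.5805 0.0992 0.037 ] [0.5794 0.1542 0.0389]
172 [0.5889 0.0964 0.0125] [0.5885 0.1586 0.0115]
175 [0.591  0.0964 0.0128] [0.5906 0.1587 0.0117]
178 [0.5929 0.0964 0.0135] [0.5929 0.1589 0.0114]
181 [0.5956 0.0962 0.0119] [0.5948 0.1589 0.0121]
184 [0.5974 0.0963 0.0132] [0.5969 0.1589 0.0124]
187 [0.5998 0.
[... 335 characters left out ...]

208 [0.6155 0.0958 0.0124] [0.6149 0.16   0.0122]
211 [0.6181 0.0956 0.0116] [0.6173 0.1602 0.0119]
214 [0.62   0.0957 0.0126] [0.6196 0.1603 0.012 ]
217 [0.623  0.0955 0.0111] [0.6218 0.1604 0.012 ]
220 [0.6246 0.0956 0.0129] [0.6242 0.1606 0.012 ]
223 [0.6271 0.0955 0.0123] [0.6264 0.1606 0.0124]
226 [0.6292 0.0955 0.0131] [0.6289 0.1608 0.012 ]
229 [0.6305 0.0957 0.0153] [0.6293 0.1602 0.0164]
232 [0.6308 0.0962 0.0198] [0.6299 0.1597 0.0202]
235 [0.6308 0.0967 0.0246] [0.6296 0.1589 0.0258]
238 [0.6304 0.0973 0.0303] [0.6299 0.1583 0.03  ]
241 [0.6321 0.0974 0.0313] [0.6322 0.1585 0.0298]
244 [0.6434 0.0952 0.0134] [0.643  0.1615 0.0127]
247 [0.6464 0.0951 0.0124] [0.6453 0.1616 0.0131]
```

{"method": "send_rows", "body": {"offset": [[3,7,10],[3,7,30],[3,7,50],[3,7,65],[3,7,72]], "roll": [0,0,0,0,0]}}

```text
clock: 5.25
position: [0.5991, 0.1356, 0.0255]
ee_rot: [-0.009, 1.0, 0.0, -0.002]
ft_force: [0.6, 0.5, 0.8]
grip_width: -0.004
```

{"method": "send_rows", "body": {"offset": [[0,0,4],[0,0,8],[0,0,8],[3,0,8],[6,0,8]], "roll": [0,0,0,0,0]}}

```text
clock: 5.67
position: [0.5961, 0.1332, 0.0211]
ee_rot: [-0.008, 1.0, 0.0, 0.001]
ft_force: [-0.4, -0.6, 1.0]
grip_width: 0.003
```

{"method": "send_rows", "body": {"offset": [[3,0,0],[6,0,0],[9,0,0],[13,0,0],[17,0,0]], "roll": [0,0,0,0,0]}}

```text
clock: 6.08
position: [0.579, 0.1329, 0.0208]
ee_rot: [-0.008, 1.0, 0.0, 0.001]
ft_force: [3.2, 1.5, 1.7]
grip_width: -0.003
```

Hooked and sliding at about 3 N. I'll keep drawing.

{"method": "send_rows", "body": {"offset": [[5,0,0],[10,0,0],[15,0,0],[20,0,0],[25,0,0]], "roll": [0,0,0,0,0]}}

```text
clock: 6.5
position: [0.5533, 0.1324, 0.0203]
ee_rot: [-0.008, 1.0, 0.0, 0.0]
ft_force: [3.2, -0.3, 1.1]
grip_width: -0.002
```

{"method": "send_rows", "body": {"offset": [[5,0,0],[10,0,0],[15,0,0],[20,0,0],[25,0,0]], "roll": [0,0,0,0,0]}}

```text
clock: 6.92
position: [0.5284, 0.1321, 0.0203]
ee_rot: [-0.008, 1.0, 0.0, 0.0]
ft_force: [2.9, 1.7, 1.7]
grip_width: -0.003
```

{"method": "send_rows", "body": {"offset": [[5,0,0],[10,0,0],[15,0,0],[20,0,0],[24,0,0]], "roll": [0,0,0,0,0]}}

```text
clock: 7.33
position: [0.5042, 0.1317, 0.0203]
ee_rot: [-0.008, 1.0, 0.0, -0.0]
ft_force: [1.8, 1.1, -0.1]
grip_width: -0.0
```

{"method": "send_rows", "body": {"offset": [[3,0,0],[5,0,0],[7,0,0],[9,0,0],[10,0,0]], "roll": [0,0,0,0,0]}}

```text
clock: 7.75
position: [0.4946, 0.1315, 0.0202]
ee_rot: [-0.008, 1.0, 0.0, -0.0]
ft_force: [1.7, 1.3, -1.3]
grip_width: -0.002
```

{"method": "send_rows", "body": {"offset": [[1,0,0],[2,0,0],[3,0,0],[4,0,0],[4,0,0]], "roll": [0,0,0,0,0]}}

```text
clock: 8.17
position: [0.4926, 0.1313, 0.0206]
ee_rot: [-0.007, 1.0, 0.0, 0.002]
ft_force: [10.5, 0.6, -7.2]
grip_width: 0.001
```

{"method": "send_rows", "body": {"offset": [[1,0,0],[2,0,0],[3,0,0],[3,0,0],[3,0,0]], "roll": [0,0,0,0,0]}}

```text
clock: 8.58
position: [0.4926, 0.1312, 0.0213]
ee_rot: [-0.007, 1.0, 0.001, 0.005]
ft_force: [22.3, 1.7, -13.7]
grip_width: -0.004
```

At the stop, 22 N with no further travel. I'll release into the pocket, then lift clear.

{"method": "send_rows", "body": {"offset": [[-6,0,0],[-12,0,0],[-16,0,0],[-16,0,0],[-16,0,-5]], "roll": [0,0,0,0,0]}}

```text
clock: 9.0
position: [0.5029, 0.1312, 0.0244]
ee_rot: [-0.008, 1.0, -0.0, -0.001]
ft_force: [-0.3, -0.2, 0.1]
grip_width: -0.0
```

{"method": "send_rows", "body": {"offset": [[0,0,-20],[0,0,-50],[0,0,-85],[0,0,-120],[0,0,-150]], "roll": [0,0,0,0,0]}}

```text
clock: 9.42
position: [0.5035, 0.1315, 0.1779]
ee_rot: [-0.008, 1.0, 0.0, 0.0]
ft_force: [1.1, 0.2, 0.4]
grip_width: -0.002
```

{"method": "send_rows", "body": {"offset": [[20,0,-10],[40,0,-20],[60,0,-30],[60,0,-30],[60,0,-30]], "roll": [0,0,0,0,0]}}

```text
clock: 9.83
position: [0.4434, 0.1309, 0.2061]
ee_rot: [-0.008, 1.0, 0.001, 0.001]
ft_force: [0.3, 0.4, 0.0]
grip_width: 0.001
```

```bash
python3 - <<'E'
from h import *
o=monitor.get_obs(); print({k:np.round(o[k],4) for k in('clock','position','ft_force')})
im,d,P=grab('side'); a=cv2.resize(im[150:340,180:400],None,fx=3,fy=3,interpolation=2)
X,_,d=cloud('side')
b,g,r=[im[...,i].astype(int) for i in range(3)]
m=(b>r+40)&(b>g+25)&(d>0)&(X[...,2]>0.033)&(X[...,2]<.06)&(X[...,0]>.3)&(X[...,0]<.8)
k,l,s,c=cv2.connectedComponentsWithStats(m.astype(np.uint8))
for i in range(1,k):
    if s[i,4]>20: print(s[i],X[l==i].mean(0).round(4))
cv2.imwrite('pics/s3.png',a)
E
```

```text
{'clock': np.float64(9.8333), 'position': array([0.4434, 0.1309, 0.2061]), 'ft_force': array([0.2626, 0.4238, 0.0421])}
[239 186  17  20  79] [0.5717 0.2286 0.0384]
[219 216  18  27 112] [0.4732 0.1174 0.0386]
```

View pics/s3.png

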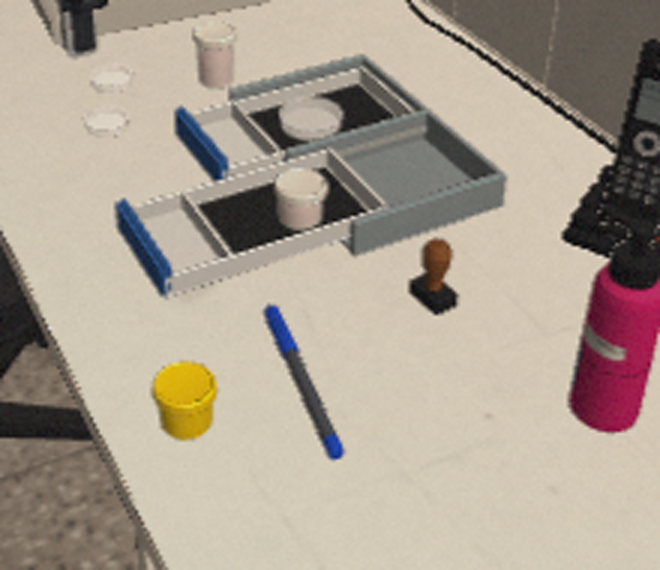

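The pot tray is fully out: its lip moved from x 0.5732 to 0.4732, which is 100 mm. The dish tray is still home, the pot (300,198) and dish (310,118) are standing, the bystanders are in place and the hand is clear.

```bash
python3 -c "
from workcell import manip; print(manip.hand_in())"
```

```text
the job is handed in; nothing more can be done
None
```

Both trays ended where the task asked, and the job is handed in at about 9.9 s of robot time.

- **Dish tray:** I pushed it home first, with shut fingertips on its front plate. It met the stop at about 11 N, against roughly 2–3 N while sliding. Its lip then lined up with the closed pot tray's lip, and it stayed there through the second step.
- **Pot tray:** I lowered the shut fingertips into the pocket, hooked the rear face of the lip and drew the tray to its stop. The force rose to about 22 N with no more travel. The side camera showed the lip had moved 100 mm.
- **Final state:** The last side view showed the pot and dish standing in their trays. The tall pot, stamp and marker were in their places. The hand was about 0.2 m up, with no contact force.

No check failed. The cameras disagreed on the lip positions by about 2 mm, which is within the stated calibration.

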